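Clamp a bearing block in a press-and-turn cam clamp

ROBOT

A 6-joint arm with a two-finger parallel gripper is mounted at the origin on a cart in front of the work surface, level with it; the furniture and walls round the work are solid. World frame = base frame: x ahead of the robot, y to its left, z up, the work surface at z = 0. Lengths are in m, angles in rad, forces in N, time in s.
With the tool pointing down it reaches from about 0.35 to 0.725 m from the base axis. Payload 6 kg.
Tool frame: the origin (TCP) lies midway between the tips of the shut fingers; the grasp point (between the pads) lies 19 mm behind it; z points along the fingers, y is the line along which they close (so a half turn about z gives the same grasp; the last joint's range is limited). The gripper opens to 85 mm and grips with 20 to 120 N. Pads are 22 mm wide; open, the fingers measure 114 mm over their backs; the gripper's body (76 mm by 85 mm) begins 54 mm behind the grasp point. The pads swing forward as they close: fully open they stand 13 mm farther back than shut.
Start: joints at [1.448, 0.04, 0.085, 0, -1.615, -0.334], TCP at [0.265, 0.538, 0.204] pointing down, gripper open.
Joint ranges: [-2.56, 2.56], [-1.29, 2.01], [-1.08, 1.49], [-3.29, 1.98], [-2.81, -0.18], [-2.99, 2.99]. Speed limits (rad/s): [2.57, 2.57, 3.01, 3.14, 3.14, 3.14].

INTERFACE

Orientations are given as [roll, pitch, yaw] about the fixed x, y, z axes, in that order (R = Rz(yaw) Ry(pitch) Rx(roll)).
In Python, from bench import ctrl gives the robot as it stands. The module is installed in compiled form; this text tells all that it offers.
- The arm moves only by the tool servo_tool, never from a script. Its argument "rows" is one flat list of numbers, 7 for each row, row after row: the shift along the world's x, y, z as a fraction of full scale, then the turn, a rotation vector about the world's x, y, z as a fraction of full scale, then the gripper command: -1 is shut, 1 is fully open, values between are in proportion. A call has 1 to 5 rows; each row is the pose to reach, as a shift and turn from the pose commanded when the call began, turning the shorter way round; what a row does not reach only later rows make up. Full scale, the value 1, is 0.4 m for a shift and pi rad for a turn. A row lasts 1/8 s, in which the tool goes at most 62.5 mm and 10.7 degrees, less where a joint would pass 70% of its speed; a pose out of reach is approached as far as the arm can. A call with a number of a shift or a turn outside -1 to 1 is refused whole. A call with a gripper value outside its range is refused whole. The fingers move at their own pace and stop on an object; the grip force is fixed at half the most. Time passes only in rows, so rows that repeat a pose let the fingers close. It gives the time, the measured TCP pose, the force, the opening and the grip force at its end, in the units of the state.
- ctrl.sense(): the state, without advancing time (a new reading comes with each control period).
- ctrl.camera(name): name is "scene" or "top" or "wrist"; returns a dict with "image" (480x640x3 uint8, red, green, blue), "fx", "fy", "cx", "cy" (pixels), "k1" (the pictures are not rectified: a ray, as slopes to the right and down, at radius r is drawn at 1 + k1 r^2 times it, then the intrinsics apply), "R" (3x3) and "t" (3): a world point X has camera coordinates R X + t; the wrist camera has in their place "tool_from_camera" (4x4, takes a point from camera to tool coordinates, whose origin is the TCP and whose axes are the flange's). Camera axes: x right, y down, z forward; pixel columns grow to the right and rows downward; lengths in m; the calibration is good to about 2 mm. A picture is of the moment at which its call begins: read the wrist's pose just before it. There is no depth.
- ctrl.finish_job(): hands the job in; it is judged then, once.
Trained networks look in the newest picture that a camera, given by its name, has taken for a name from the list of things; names that differ only in an ending like _2 or _b are one class to them, and where a whole thing is asked for, a point or a joint stands for the part that bears it (a point fixed in the world has none). Each returns a list of dicts, best first, with "score" (0 to 1); they miss things now and then, are a little off and sometimes report something else, mostly with a low value. They report only what shows in the picture. A call takes as long as a camera call.
- ctrl.search_frame(camera, query): "extent" ([left, top, right, bottom] in pixels, round what is visible of it).
The state is a dict: "time": time; "joints": joint angles; "joint_vel": joint speeds; "effort": joint torques, N m; "tcp_pos": TCP position; "eef_rot": TCP orientation; "wrist_force": force on the tool from outside, world axes, zero at the start; "wrist_torque": the same for the moment, N m; "width": finger opening in m; "finger_force": force on a finger pad.
Only numpy, scipy, OpenCV 4.12 (cv2) and the standard library are available. Lean on these libraries where they do the work, as an engineer would, in place of code of your own. Each camera call takes 0.05 s, during which the arm holds its last target. There are 200 camera calls.

TASK

The cold chisel left lying across the cam clamp goes on the black rubber mat. Then take the aluminium bearing block out of the green rack, stand it on the open bench and let go, take it again by its two ends, and lower it (do not drop it) into the middle of the clamp's bed, between the fence and the jaw. Let go of it, then push the clamp's sprung red-bar knob down, turn it clockwise as far as it goes and let it spring back up, so that it is locked and the jaw holds the block; leave the grease tin and the wooden block where they are.

Things in the scene. Friction and masses are not known exactly. Their poses are not given: they have to be found in the camera images.
- clamp: Blue base plate of the cam clamp, fixed, 130 (x) x 236 (y) x 12 mm; origin at the centre of its underside. Along its y: steel fence, top 62 mm above the bench (y -101 to -81), open bed (y -81 to -29), steel jaw, top 62.5 mm (y -29 to -9 while open), grey housing 64 x 64 mm with the knob (axis at x 0, y +75 mm). The knob drives the jaw up to 12 mm towards the fence.
- bed (a point): Centre of the floor of the clamp's bed, 12 mm above the bench; axes as the clamp's (fence towards -y, jaw towards +y). The bed is open at both x ends; beside the block only 4 mm are left to fence and to jaw, so here the block can only be held by its ends.
- clamp_jaw: Sprung steel jaw of the clamp, 56 x 20 x 50 mm; its origin is that of the clamp while open, and moves along the clamp's -y by up to 12 mm as it closes.
- knob_grip (a point): Point on the knob's axis at half height of its red grip bar (44 long x 13 wide x 18 mm high; the bar lies along this point's x, its white index line at the -x end). The bar stands on a black disc of 48 mm diameter whose top is 9 mm below this point; this point is 77 mm above the bench with the knob up.
- plunger (a joint): How far the knob is pressed down, m: 0 up, 0.009 fully down (about 10 N). The knob turns freely only when pressed at least 6 mm; let go, the spring lifts it only at the open end or the locked end of its turn.
- clamp_knob (a joint): Turn of the knob, rad, clockwise from above: 0 open (index line at the red dot), 1.4 the stop (green dot). When let up near the stop it is locked and may settle back to about 1.23.
- cold_chisel: Steel cold chisel, 177 (x) x 26 (y) x 17 (z) mm, 0.18 kg; origin at the centre of its underside. It starts lying across the tops of fence and jaw.
- mat: Black rubber mat on the bench, 200 (x) x 80 (y) x 3 mm, origin at the centre of its underside, fixed.
- rack: Green steel rack, fixed, 86 (x) x 60 (y) mm: a 6 mm floor with two end plates 48 mm high across its x ends, 70 mm apart; open at both y sides. A black socket case stands behind it; the bench between rack and mat, in front of the clamp, is free.
- bearing_block: Aluminium bearing block, 62 (x, its length) x 44 (y) x 36 (z) mm, about 0.25 kg, dark round bore on its y faces; origin at the centre of its underside. It starts in the rack, its x ends 4 mm from the rack's end plates, so there it can only be held by its y faces.
- grease_tin: Bystander: blue and white open tin, 68 mm across, 42 mm high; origin at the centre of its underside.
- wood_block: Bystander: brown wooden packing block, 113 x 56 x 43 mm; origin at the centre of its underside.

How it is judged:
On the way, in this order (a step that is already met when the one before it is completed fails the run):
1. the cold chisel lies on the mat, let go (x of cold_chisel in the frame of mat between -0.06 and 0.06 m and y of cold_chisel in the frame of mat between -0.04 and 0.04 m and z of cold_chisel in the frame of mat between -0.002 and 0.01 m and angle between cold_chisel's own z axis and vertical below 0.15 rad and contact force between the fingers and cold_chisel below 0.1 N), for 0.2 s.
2. the bearing block stands on the bench outside the rack, let go (horizontal distance between bearing_block and rack above 0.07 m and height (world z) of bearing_block between -0.004 and 0.008 m and angle between bearing_block's own z axis and vertical below 0.1 rad and linear speed of bearing_block below 0.02 m/s and contact force between the fingers and bearing_block below 0.1 N), for 0.2 s.
3. the block is lowered onto the bed's floor while still held (x of bearing_block in the frame of bed between -0.015 and 0.015 m and y of bearing_block in the frame of bed between -0.012 and 0.012 m and z of bearing_block in the frame of bed below 0.004 m and angle between bearing_block's own z axis and vertical below 0.1 rad and contact force between the fingers and bearing_block above 0.5 N), for 0.05 s.
4. with the block let go in the bed, the knob is pressed (x of bearing_block in the frame of bed between -0.015 and 0.015 m and y of bearing_block in the frame of bed between -0.012 and 0.012 m and z of bearing_block in the frame of bed below 0.004 m and angle between bearing_block's own z axis and vertical below 0.1 rad and contact force between the fingers and bearing_block below 0.1 N and value of joint plunger above 0.005 m), for 0.05 s.
At the end, for the whole second after the job is handed in: Knob past 1.15 rad and up within 2.5 mm; jaw presses the block with over 3 N; block on the bed floor within 15 mm of its middle, square within 0.08 rad; chisel flat on the mat, its middle within 60 mm (mat x) and 40 mm (mat y) of the mat middle; both at rest (x of bearing_block in the frame of bed between -0.015 and 0.015 m and y of bearing_block in the frame of bed between -0.012 and 0.012 m and z of bearing_block in the frame of bed below 0.004 m and angle between bearing_block's own z axis and vertical below 0.1 rad and x of cold_chisel in the frame of mat between -0.06 and 0.06 m and y of cold_chisel in the frame of mat between -0.04 and 0.04 m and z of cold_chisel in the frame of mat between -0.002 and 0.01 m and angle between cold_chisel's own z axis and vertical below 0.15 rad and value of joint clamp_knob above 1.15 rad and value of joint plunger below 0.0025 m and contact force between clamp_jaw and bearing_block above 3 N and angle between the x axis of bearing_block and the x axis of bed, either way round below 0.08 rad and linear speed of each of bearing_block, cold_chisel below 0.02 m/s); the robot touches nothing.
It fails at once if the knob is forced round without being pressed down (value of joint plunger below 0.002 m and value of joint clamp_knob between 0.35 and 1 rad).
It fails at once if the grease tin or the wooden block is pushed more than 25 mm (distance of any of grease_tin, wood_block from where it was at the start of the episode above 0.025 m).
It also fails if it takes over 69 s, if anything falls off the work surface, if the arm or the gripper's body presses on something with over 40 N, if the wrist force passes 120 N, or if a joint passes its speed limit or range.

## Working session

There is one attempt and no reset: what is moved stays moved. The work goes in short steps, Python scripts to look and compute and a tool call to move; the robot and the scene stay as the last step left them, time stands still between calls to the robot, and variables do not carry over. Pictures are saved under pics/ and viewed, at most 10 in all, crops included, and the job is handed in when it is done.

Besides the shell and the picture viewer there is one more tool, called after "Request:" as name(argument=value, ...) on one line, values as JSON. servo_tool: Moves the arm, as the interface text tells. Shift numbers are shares of 0.4 m and turn numbers shares of pi rad, none past 1 either way. Its arguments: {"type":"object","properties":{"rows":{"type":"array","items":{"type":"number","minimum":-1,"maximum":1}}},"required":["rows"]}

```bash
mkdir -p pics; cat > h.py <<'E'
import numpy as np, cv2
from bench import ctrl
def ray(c,u,v):
    x,y=(u-c["cx"])/c["fx"],(v-c["cy"])/c["fy"]; a,b=x,y
    for _ in range(20):
        s=1+c["k1"]*(a*a+b*b); a,b=x/s,y/s
    return np.array([a,b,1.])
def pix2w(c,u,v,z):
    R=np.array(c["R"]);t=np.array(c["t"]); o=-R.T@t; d=R.T@ray(c,u,v)
    return o+d*(z-o[2])/d[2]
def w2pix(c,X):
    p=np.array(c["R"])@np.array(X)+np.array(c["t"]); a,b=p[:2]/p[2]; s=1+c["k1"]*(a*a+b*b)
    return a*s*c["fx"]+c["cx"], b*s*c["fy"]+c["cy"]
def rot(e):
    from scipy.spatial.transform import Rotation as Ro
    return Ro.from_euler("xyz",e).as_matrix()
def wrist():
    s=ctrl.sense(); c=dict(ctrl.camera("wrist")); T=np.array(c["tool_from_camera"])
    Rt=rot(s["eef_rot"]); Rw=Rt@T[:3,:3]; o=Rt@T[:3,3]+np.array(s["tcp_pos"])
    c["R"]=Rw.T; c["t"]=-Rw.T@o; return c
def save(c,n): cv2.imwrite(f"pics/{n}.png",c["image"][:,:,::-1])
E
python3 - <<'E'
from h import *
s=ctrl.sense(); print(s)
for n in("scene","top"):
    c=ctrl.camera(n); save(c,n+"0"); print(n,[np.round(c[k],3).tolist() for k in("fx","cx","cy","k1","R","t")])
    for q in "clamp clamp_jaw knob_grip cold_chisel mat rack bearing_block grease_tin wood_block".split():
        for r in ctrl.search_frame(n,q)[:1]:
            e=r["extent"]; print(q,round(r["score"],2),np.round(e,0), pix2w(c,(e[0]+e[2])/2,(e[1]+e[3])/2,0).round(3))
E
```

```text
{'time': 0.0, 'joints': array([ 1.44768741e+00,  4.08257273e-02,  8.37876076e-02, -4.42859157e-04,
       -1.61548927e+00, -3.33691451e-01]), 'joint_vel': array([-0.0007832 ,  0.00014496, -0.00179435,  0.00387361, -0.00122345,
       -0.00017326]), 'effort': array([-1.09628561e-04, -3.68200779e+01,  3.47410440e+01,  6.93187237e+00,
       -5.40179957e-03, -3.97464994e-07]), 'tcp_pos': array([0.26442232, 0.53817186, 0.20316233]), 'eef_rot': array([ 3.13981216e+00, -1.48934897e-04, -4.56780828e-01]), 'wrist_force': array([-0.12796677,  0.16262922, -0.64474195]), 'wrist_torque': array([-0.01889888,  0.01450907,  0.01574338]), 'finger_force': 0.0, 'width': 0.08530433249094076}
scene [592.793, 329.443, 240.62, 0.018, [[-0.575, -0.818, -0.009], [-0.343, 0.251, -0.905], [0.743, -0.517, -0.425]], [0.496, 0.153, 0.866]]
clamp 0.81 [246. 212. 350. 301.] [0.565 0.284 0.   ]
clamp_jaw 0.68 [289. 227. 320. 258.] [0.612 0.239 0.   ]
knob_grip 0.72 [160. 239. 204. 280.] [0.683 0.469 0.   ]
cold_chisel 0.61 [289. 199. 317. 239.] [0.712 0.177 0.   ]
mat 0.71 [337. 270. 411. 340.] [0.34  0.278 0.   ]

[... 176 characters left out ...]

wood_block 0.8 [146. 280. 176. 292.] [0.607 0.539 0.   ]
top [438.283, 313.869, 237.876, -0.036, [[-0.008, -0.999, 0.034], [-0.986, 0.003, -0.167], [0.167, -0.035, -0.985]], [0.265, 0.502, 0.84]]
clamp 0.68 [231. 170. 356. 286.] [0.531 0.303 0.   ]
clamp_jaw 0.77 [287. 203. 317. 235.] [0.55  0.285 0.   ]
knob_grip 0.57 [253. 234. 279. 260.] [0.491 0.361 0.   ]
cold_chisel 0.68 [279. 165. 348. 233.] [0.594 0.261 0.   ]
mat 0.9 [260. 278. 360. 369.] [0.334 0.27  0.   ]
rack 0.81 [412. 227. 450. 272.] [0.484 0.014 0.   ]
bearing_block 0.74 [415. 232. 447. 264.] [0.487 0.014 0.   ]
grease_tin 0.77 [190. 156. 224. 196.] [0.644 0.487 0.   ]
wood_block 0.9 [143. 213. 191. 271.] [0.502 0.565 0.   ]
```

```bash
python3 - <<'E'
import cv2
a=cv2.imread("pics/top0.png")[140:385,130:470]; cv2.imwrite("pics/topc.png",cv2.resize(a,None,fx=2.35,fy=2.35,interpolation=cv2.INTER_CUBIC))
a=cv2.imread("pics/scene0.png")[190:350,130:470]; cv2.imwrite("pics/scenec.png",cv2.resize(a,None,fx=2.35,fy=2.35,interpolation=cv2.INTER_CUBIC))
E
```

```text
(no output)
```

View pics/topc.png

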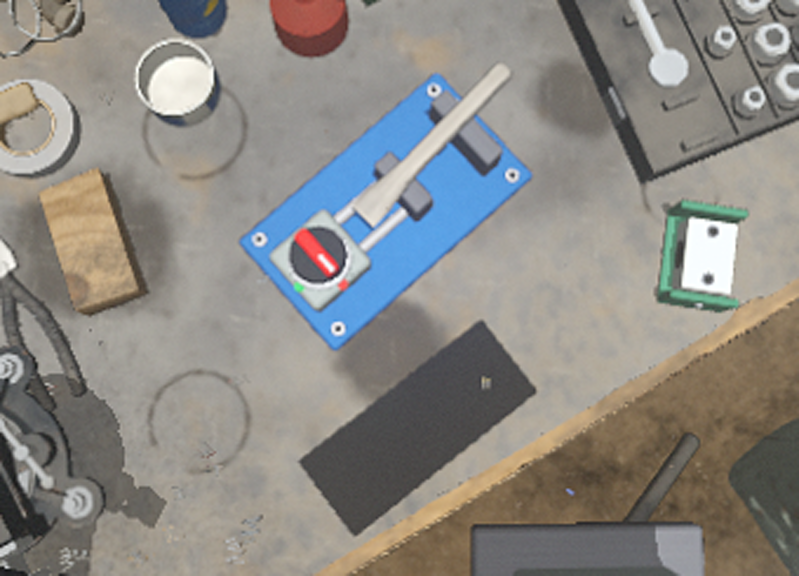

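View pics/scenec.png

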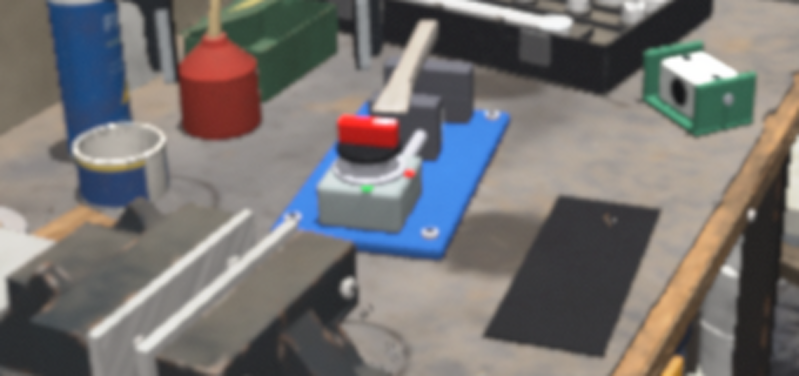

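The top view shows the clamp plate, with corners at crop pixels (437,75), (531,180), (335,349) and (240,240). The fence is at upper right and the knob at lower left. The chisel runs from (372,215) to (505,70), the mat's long axis is parallel to the chisel diagonal, and the rack with the white-topped block is at right. The scene view agrees with this layout.

```bash
python3 - <<'E'
from h import *
c=ctrl.camera("top")
def P(l,z): return np.array([pix2w(c,130+x/2.35,140+y/2.35,z)[:2] for x,y in l])
def show(n,p):
    m=p.mean(0); e=[np.linalg.norm(p[i]-p[(i+1)%4]).round(4) for i in range(4)]
    a=[np.degrees(np.arctan2(*(p[(i+1)%4]-p[i])[::-1])).round(1) for i in range(4)]
    print(n,m.round(4),e,a)
show("clamp",P([(437,75),(531,180),(335,349),(240,240)],.012))
show("mat",P([(482,321),(536,391),(356,535),(300,462)],.003))
show("block",P([(688,219),(739,222),(733,294),(683,288)],.042))
show("rack",P([(681,202),(747,212),(739,303),(661,296)],.048))
ch=P([(372,215),(505,70)],.072); print("chisel",ch.round(3),np.linalg.norm(ch[1]-ch[0]),ch.mean(0),np.degrees(np.arctan2(*(ch[1]-ch[0])[::-1])))
# masks
im=cv2.cvtColor(c["image"],cv2.COLOR_RGB2HSV)
b=cv2.inRange(im,(100,120,120),(115,255,255)); n,l,st,_=cv2.connectedComponentsWithStats(b)
i=1+st[1:,4].argmax(); ys,xs=np.where(l==i); box=cv2.boxPoints(cv2.minAreaRect(np.c_[xs,ys].astype(np.float32)))
show("clampmask",np.array([pix2w(c,u,v,.012)[:2] for u,v in box]))
E
```

```text
clamp [0.5266 0.3004] [np.float64(0.1274), np.float64(0.2276), np.float64(0.1264), np.float64(0.2293)] [np.float64(-139.5), np.float64(130.7), np.float64(41.2), np.float64(-49.1)]
mat [0.3383 0.2727] [np.float64(0.0764), np.float64(0.1961), np.float64(0.0775), np.float64(0.1976)] [np.float64(-143.0), np.float64(127.5), np.float64(38.1), np.float64(-52.8)]
block [0.48   0.0236] [np.float64(0.0445), np.float64(0.0628), np.float64(0.0432), np.float64(0.06)] [np.float64(-93.5), np.float64(171.9), np.float64(82.9), np.float64(-7.0)]
rack [0.4815 0.0285] [np.float64(0.0576), np.float64(0.0789), np.float64(0.0667), np.float64(0.0832)] [np.float64(-98.8), np.float64(171.6), np.float64(84.6), np.float64(-14.6)]
chisel [[0.51  0.312]
 [0.635 0.2  ]] 0.1671618750641278 [0.57244528 0.25617612] -42.01131337580187
clampmask [0.5288 0.3007] [np.float64(0.2367), np.float64(0.1322), np.float64(0.233), np.float64(0.1276)] [np.float64(-47.8), np.float64(-140.2), np.float64(131.1), np.float64(41.4)]
```

Request:
servo_tool(rows=[0.385,-0.35,0.06,0,0,-0.045,1,0.385,-0.35,0.06,0,0,-0.045,1,0.385,-0.35,0.06,0,0,-0.045,1,0.385,-0.35,0.06,0,0,-0.045,1])

```text
time: 1.55
tcp_pos: [0.4208, 0.3963, 0.2292]
eef_rot: [-3.14, -0.0, -0.601]
wrist_force: [-0.1, 0.8, -0.7]
width: 0.0852
finger_force: 0.0
```

Request:
servo_tool(rows=[0.385,-0.35,0.06,0,0,-0.044,1,0.385,-0.35,0.06,0,0,-0.044,1,0.385,-0.35,0.06,0,0,-0.044,1,0.385,-0.35,0.06,0,0,-0.044,1,0.385,-0.35,0.06,0,0,-0.044,1])

```text
time: 2.17
tcp_pos: [0.5735, 0.2574, 0.2518]
eef_rot: [3.141, 0.0, -0.739]
wrist_force: [-0.1, 0.8, 0.3]
width: 0.0852
finger_force: 0.0
```

```bash
python3 - <<'E'
from h import *
c=wrist(); save(c,"w1"); s=ctrl.sense(); print(s["tcp_pos"],s["eef_rot"],s["time"])
print(np.array(c["tool_from_camera"]).round(3).tolist(), c["fx"])
for q,z in (("clamp",.012),("clamp_jaw",.0625),("knob_grip",.077),("cold_chisel",.07)):
    for r in ctrl.search_frame("wrist",q)[:1]:
        e=r["extent"]; print(q,round(r["score"],2),np.round(e), pix2w(c,(e[0]+e[2])/2,(e[1]+e[3])/2,z).round(4))
E
```

```text
[0.57269676 0.25834857 0.25177376] [ 3.14104456e+00  3.68765602e-04 -7.37364219e-01] 2.225
[[0.0, -0.957, -0.292, 0.075], [1.0, -0.0, 0.001, 0.001], [-0.001, -0.292, 0.957, -0.171], [0.0, 0.0, 0.0, 1.0]] 428.03231716987955
clamp 0.73 [240. 133. 391. 375.] [0.5261 0.2934 0.012 ]
clamp_jaw 0.64 [277. 232. 343. 269.] [0.5443 0.2847 0.0625]
knob_grip 0.95 [274. 328. 325. 373.] [0.4836 0.353  0.077 ]
cold_chisel 0.77 [294. 102. 321. 309.] [0.577  0.2576 0.07  ]
```

View pics/w1.png

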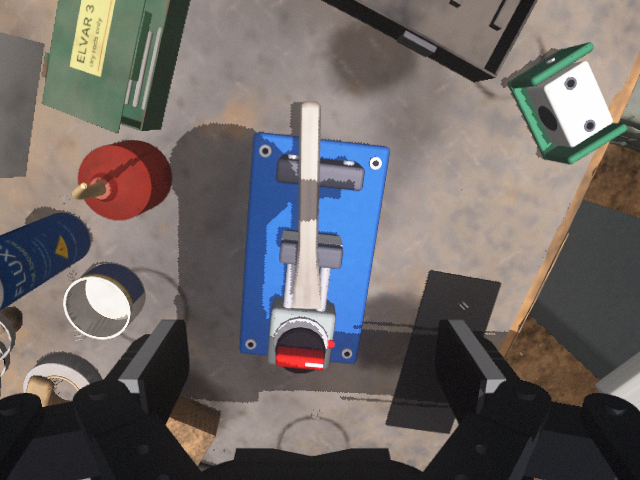

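The wrist view shows the plate with corners near (254,132), (389,148), (357,364) and (241,353). The chisel is vertical at u≈309, v 103–309. The mat is at (430,270)–(448,432), and the rack and block are at upper right.

```bash
python3 - <<'E'
from h import *
c=wrist()
def P(l,z): return np.array([pix2w(c,x,y,z)[:2] for x,y in l])
def show(n,p):
    m=p.mean(0); e=[np.linalg.norm(p[i]-p[(i+1)%4]).round(4) for i in range(4)]
    a=[float(np.degrees(np.arctan2(*(p[(i+1)%4]-p[i])[::-1])).round(1)) for i in range(4)]
    print(n,m.round(4),np.array(e),a)
show("clamp",P([(254,132),(389,148),(357,364),(241,353)],.012))
show("bolts",P([(266,150),(376,163),(347,354),(251,345)],.013))
show("mat",P([(430,270),(501,284),(448,432),(386,425)],.003))
show("block",P([(538,92),(582,62),(613,117),(570,150)],.042))
ch=P([(310,103),(308,309)],.072); print("chisel",ch.round(3),np.linalg.norm(ch[1]-ch[0]),ch.mean(0),np.degrees(np.arctan2(*(ch[1]-ch[0])[::-1])))
print("bar",P([(277,357),(324,365)],.086))
E
```

```text
clamp [0.5254 0.3031] [0.1276 0.2339 0.128  0.2348] [-138.7, 132.3, 41.7, -47.8]
bolts [0.5243 0.3043] [0.1047 0.2068 0.1048 0.2078] [-138.7, 131.7, 41.9, -48.4]
mat [0.336  0.2757] [0.0801 0.1966 0.0772 0.2005] [-143.8, 126.9, 39.1, -52.2]
block [0.4804 0.0295] [0.0445 0.0576 0.0466 0.0609] [-96.6, 176.8, 87.5, -5.3]
chisel [[0.635 0.203]
 [0.505 0.323]] 0.17636152963280474 [0.57007162 0.26311149] 137.26991196249529
bar [[0.49369928 0.37096488]
 [0.45920267 0.34511284]]
```

Request:
servo_tool(rows=[-0.016,0.021,-0.15,0,0,0,1,-0.016,0.021,-0.3,0,0,0,1,-0.016,0.021,-0.42,0,0,0,1,-0.016,0.021,-0.5,0,0,0,1,-0.016,0.021,-0.5,0,0,0,1])

```text
time: 3.1
tcp_pos: [0.5642, 0.2664, 0.0493]
eef_rot: [3.136, 0.001, -0.735]
wrist_force: [0.0, -0.2, 0.4]
width: 0.0856
finger_force: 0.0
```

Request:
servo_tool(rows=[0,0,0,0,0,0,-1,0,0,0,0,0,0,-1,0,0,0,0,0,0,-1,0,0,0,0,0,0,-1,0,0,0,0,0,0,-1])

```text
time: 3.72
tcp_pos: [0.5664, 0.2669, 0.0524]
eef_rot: [-3.141, -0.0, -0.736]
wrist_force: [0.2, -0.2, 1.5]
width: -0.0002
finger_force: 0.8
```

```bash
python3 - <<'E'
from h import *
c=wrist(); save(c,"w2"); print(ctrl.sense()["width"])
for r in ctrl.search_frame("wrist","cold_chisel")[:2]: print(r)
E
```

```text
9.060751537127228e-05
{'extent': [289.6, 41.3, 345.8, 455.6], 'score': 0.78}
```

View pics/w2.png

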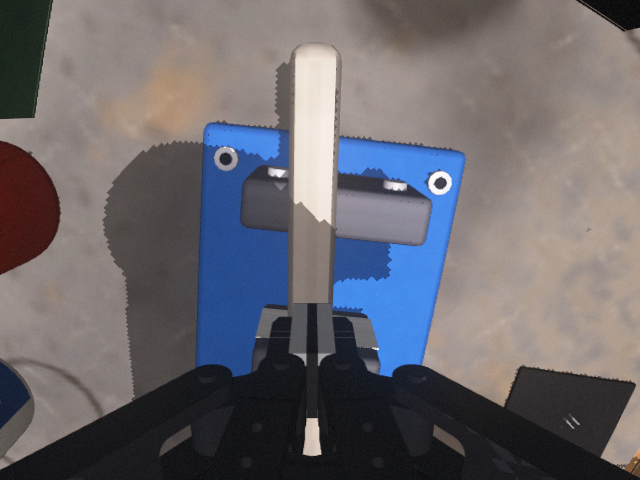

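The fingers show as fully closed (width 0) at v≈305–365, drawn over the chisel, and it isn't clear they hold it. I'll triangulate to find the chisel's actual height.

```bash
python3 - <<'E'
from h import *
from scipy.spatial.transform import Rotation as Ro
c=wrist(); s=ctrl.sense(); T=np.array(c["tool_from_camera"])
def mk(p,e):
    d=dict(c); Rt=rot(e); Rw=Rt@T[:3,:3]; o=Rt@T[:3,3]+p; d["R"]=Rw.T; d["t"]=-Rw.T@o; return d
c1=mk(np.array([.57269,.25835,.25177]),[3.14104,.00037,-.73736])
def tri(a,b):
    A=[];B=[]
    for cc,(u,v) in((c1,a),(c,b)):
        d=cc["R"].T@ray(cc,u,v); d/=np.linalg.norm(d); M=np.eye(3)-np.outer(d,d); A.append(M);B.append(M@(-cc["R"].T@cc["t"]))
    return np.linalg.lstsq(np.vstack(A),np.hstack(B),rcond=None)[0].round(4)
print("bolt",tri((266,150),(226,159)),tri((376,163),(440,183)))
print("chisel far end",tri((310,103),(317,42)))
print("plate corner",tri((254,132),(206,124)),tri((389,148),(465,153)))
print("fence R far",tri((363,165),(432,203)), "z check")
print(s["tcp_pos"],s["eef_rot"], w2pix(c,s["tcp_pos"]))
cv2.imwrite("pics/w2z.png",cv2.resize(c["image"][280:480,200:440,::-1],None,fx=3,fy=3,interpolation=cv2.INTER_CUBIC))
E
```

```text
bolt [0.6333 0.2585 0.0238] [0.5545 0.1907 0.0118]
chisel far end [0.6347 0.2023 0.0979]
plate corner [0.6532 0.2574 0.0063] [0.557  0.1722 0.0099]
fence R far [0.5707 0.2035 0.0734] z check
[0.56637443 0.26692423 0.05243471] [-3.14132027e+00 -2.50678409e-04 -7.36346409e-01] (np.float64(310.0730977406201), np.float64(295.5976005543554))
```

View pics/w2z.png

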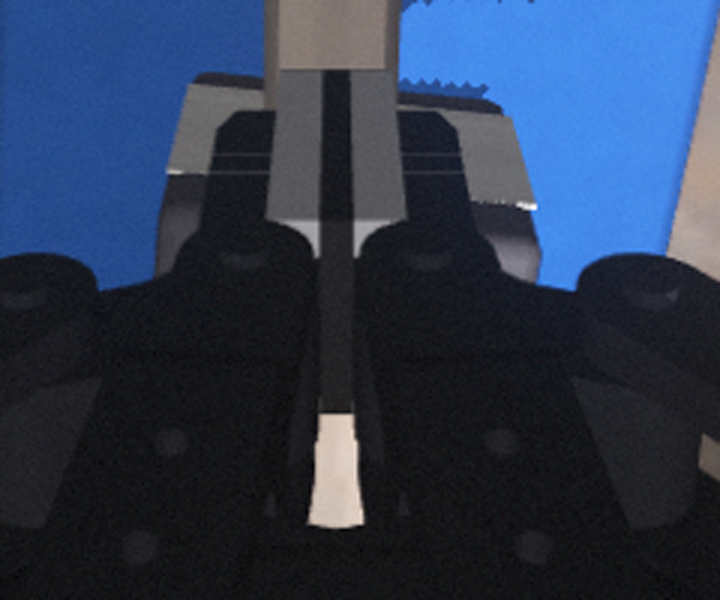

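The crop doesn't settle it. I'll lift slightly and check from the side with the scene camera.

Request:
servo_tool(rows=[0,0,0.05,0,0,0,-1,0,0,0.1,0,0,0,-1,0,0,0.15,0,0,0,-1,0,0,0.15,0,0,0,-1])

```text
time: 4.38
tcp_pos: [0.5674, 0.2676, 0.1155]
eef_rot: [-3.137, -0.001, -0.736]
wrist_force: [0.5, -0.2, -0.6]
width: -0.0001
finger_force: 0.0
```

```bash
python3 - <<'E'
from h import *
c=ctrl.camera("scene"); cv2.imwrite("pics/s2.png",cv2.resize(c["image"][120:310,220:420,::-1],None,fx=3,fy=3,interpolation=cv2.INTER_CUBIC))
s=ctrl.sense();print(s["width"],s["finger_force"],s["wrist_force"],w2pix(c,s["tcp_pos"]))
E
```

```text
0.00034261407447367976 0.0 [-0.12854364  0.34685275 -0.16359093] (np.float64(302.69876403662863), np.float64(199.111888703311))
```

View pics/s2.png

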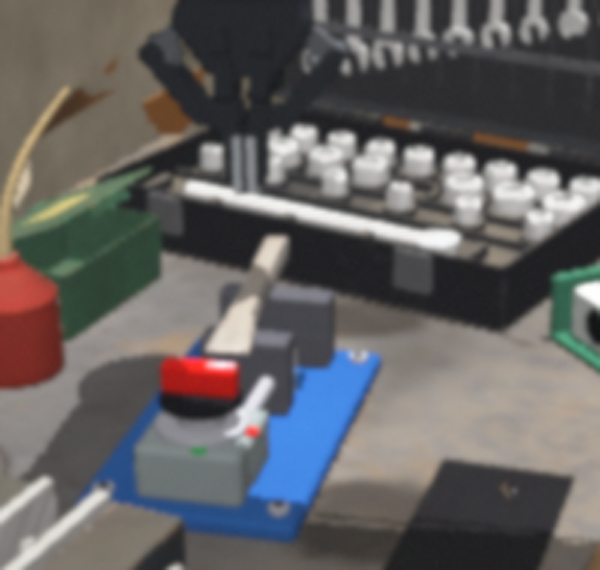

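The fingers are shut above the chisel. Their tips are at about full pixel (301.7,183), but the reported TCP projects to v=199. So the true tips sit about 30 mm behind the reported TCP. I'll quantify that.

```bash
python3 - <<'E'
from h import *
s=ctrl.sense(); p=np.array(s["tcp_pos"]); c=ctrl.camera("scene")
print("plate corner pred",w2pix(c,[.557,.172,.012]),"seen 346.7 240; bar pred", w2pix(c,[.478,.357,.086]))
print("chisel far",w2pix(c,[.635,.202,.079]),"seen",220+278/3,120+236/3)
for d in(0,.02,.025,.03,.035,.04): print(d,np.round(w2pix(c,p+[0,0,d]),1))
g=cv2.cvtColor(c["image"],cv2.COLOR_RGB2GRAY); print(g[170:196,300:304].tolist())
w=wrist(); cw=w
for d in(0,.02,.025,.03,.035,.04):
    Rt=rot(s["eef_rot"]); print("w",d,np.round(w2pix(w,p+Rt@[.011,0,-d]),1),np.round(w2pix(w,p+Rt@[0,0,-d]),1))
g=cv2.cvtColor(w["image"],cv2.COLOR_RGB2GRAY); print(g[240:330:3,300].tolist())
E
```

```text
plate corner pred (np.float64(346.85207639005), np.float64(237.7465383027857)) seen 346.7 240; bar pred (np.float64(286.8552260171033), np.float64(241.12527880921968))
chisel far (np.float64(312.05446786436016), np.float64(198.3113232217733)) seen 312.6666666666667 198.66666666666669
0 [302.7 199.1]
0.02 [302.4 189. ]
0.025 [302.3 186.4]
0.03 [302.2 183.8]
0.035 [302.2 181.2]
0.04 [302.1 178.6]
[[111, 89, 105, 129], [111, 89, 104, 129], [112, 90, 105, 129], [112, 90, 105, 128], [112, 89, 105, 129], [112, 90, 106, 129], [115, 91, 105, 128], [119, 95, 104, 127], [122, 95, 100, 127], [123, 94, 98, 126], [122, 93, 98, 126], [123, 93, 98, 127], [123, 93, 98, 126], [124, 93, 99, 127], [128, 103, 107, 132], [162, 150, 152, 167], [207, 206, 210, 217], [210, 216, 220, 225], [170, 180, 190, 203], [116, 127, 139, 153], [70, 77, 87, 97], [41, 45, 49, 55], [34, 35, 36, 38], [34, 33, 33, 33], [33, 33, 33, 32], [33, 34, 33, 33]]
w 0 [308.8 272.4] [308.8 296.4]
w 0.02 [308.6 291.1] [308.7 317.4]
w 0.025 [308.5 296.4] [308.6 323.5]
w 0.03 [308.5 302.1] [308.5 329.9]
w 0.035 [308.4 308.2] [308.5 336.7]
w 0.04 [308.3 314.7] [308.4 343.9]
[129, 130, 130, 127, 130, 128, 128, 131, 128, 130, 129, 128, 128, 128, 128, 128, 128, 127, 129, 130, 126, 80, 86, 88, 89, 91, 89, 90, 89, 92]
```

Both cameras agree: the true tips are about 30 mm behind the reported TCP, so I'll command z 30 mm lower throughout.

Request:
servo_tool(rows=[0,0,0,0,0,0,1,0,0,0,0,0,0,1,0,0,0,0,0,0,1,0,0,-0.1,0,0,0,1,0,0,-0.15,0,0,0,1])

```text
time: 5.15
tcp_pos: [0.5652, 0.2663, 0.0497]
eef_rot: [3.139, 0.001, -0.737]
wrist_force: [-0.2, -0.3, -0.8]
width: 0.0853
finger_force: 0.0
```

Request:
servo_tool(rows=[0,0,-0.05,0,0,0,1,0,0,-0.075,0,0,0,1,0,0,-0.075,0,0,0,1,0,0,-0.075,0,0,0,-1,0,0,-0.075,0,0,0,-1])

```text
time: 5.78
tcp_pos: [0.5667, 0.2672, 0.0232]
eef_rot: [-3.14, -0.0, -0.736]
wrist_force: [-0.3, -0.4, -0.2]
width: 0.0514
finger_force: 0.0
```

Request:
servo_tool(rows=[0,0,0,0,0,0,-1,0,0,0,0,0,0,-1,0,0,0,0,0,0,-1])

```text
time: 6.15
tcp_pos: [0.5666, 0.2671, 0.0229]
eef_rot: [-3.141, -0.0, -0.736]
wrist_force: [-0.1, -0.2, 2.3]
width: 0.025
finger_force: 59.2
```

Request:
servo_tool(rows=[0,0,0.1,0,0,0,-1,-0.02,0,0.2,0,0,0,-1,-0.15,0.01,0.2,0,0,-0.02,-1,-0.29,0.02,0.2,0,0,-0.04,-1,-0.43,0.03,0.2,0,0,-0.056,-1])

```text
time: 6.78
tcp_pos: [0.3923, 0.2784, 0.1011]
eef_rot: [3.14, 0.0, -0.915]
wrist_force: [-1.0, 1.3, -0.7]
width: 0.0253
finger_force: 59.4
```

Request:
servo_tool(rows=[-0.1525,0,0,0,0,0,-1,-0.1525,0,-0.12,0,0,0,-1,-0.1525,0,-0.24,0,0,0,-1,-0.1525,0,-0.3,0,0,0,-1,-0.1525,0,-0.3,0,0,0,-1])

```text
time: 7.4
tcp_pos: [0.3321, 0.2772, -0.02]
eef_rot: [3.137, -0.002, -0.912]
wrist_force: [1.0, -0.4, -1.3]
width: 0.0251
finger_force: 59.6
```

```bash
python3 - <<'E'
from h import *
s=ctrl.sense(); print(s["tcp_pos"],s["eef_rot"],s["wrist_force"],s["width"])
c=ctrl.camera("top"); cv2.imwrite("pics/t3.png",cv2.resize(c["image"][140:385,130:470,::-1],None,fx=2.35,fy=2.35,interpolation=cv2.INTER_CUBIC))
E
```

```text
[ 0.33214149  0.27722466 -0.01997349] [ 3.13715974e+00 -1.51088440e-03 -9.12496026e-01] [ 1.01636456 -0.39488949 -1.34851004] 0.025144741239781526
```

View pics/t3.png

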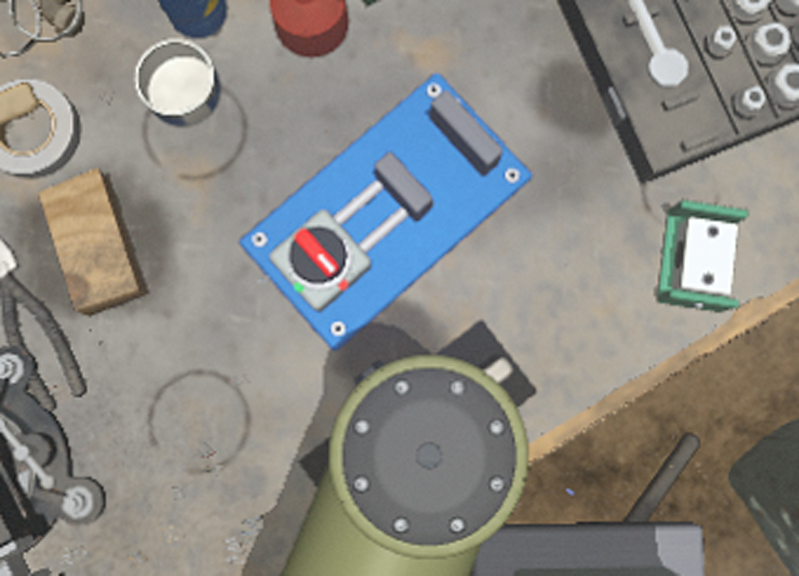

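The chisel is off the clamp and held above the mat, with its end at (500,370) and aligned with the mat axis. The fence and jaw are now unobstructed. Next I lower to contact.

Request:
servo_tool(rows=[0,0,-0.01,0,0,0,-1,0,0,-0.02,0,0,0,-1,0,0,-0.02,0,0,0,-1])

```text
time: 7.82
tcp_pos: [0.3338, 0.2797, -0.024]
eef_rot: [-3.14, 0.0, -0.912]
wrist_force: [-3.7, -2.4, 6.2]
width: 0.0249
finger_force: 63.3
```

Request:
servo_tool(rows=[0,0,0.005,0,0,0,-1,0,0,0.005,0,0,0,1,0,0,0.005,0,0,0,1,0,0,0.005,0,0,0,1,0,0,0.005,0,0,0,1])

```text
time: 8.45
tcp_pos: [0.3333, 0.2789, -0.0239]
eef_rot: [3.142, -0.0, -0.912]
wrist_force: [-0.6, 0.5, 0.1]
width: 0.0852
finger_force: 0.0
```

Request:
servo_tool(rows=[0,0,0.1,0,0,0,1,0,0,0.25,0,0,0,1,0,0,0.4,0,0,0,1,0,0,0.5,0,0,0,1])

```text
time: 8.95
tcp_pos: [0.3337, 0.2792, 0.1795]
eef_rot: [-3.138, 0.001, -0.912]
wrist_force: [1.2, 0.7, 0.7]
width: 0.0851
finger_force: 0.0
```

```bash
python3 - <<'E'
from h import *
c=wrist(); save(c,"w4"); s=ctrl.sense(); print(s["tcp_pos"],s["eef_rot"],s["time"])
for q,z in (("mat",.003),("cold_chisel",.012)):
    for r in ctrl.search_frame("wrist",q)[:1]:
        e=r["extent"]; print(q,round(r["score"],2),np.round(e), pix2w(c,(e[0]+e[2])/2,(e[1]+e[3])/2,z).round(4))
E
```

```text
[0.3351368  0.28013813 0.18449834] [-3.13184320e+00  1.57525604e-03 -9.12558107e-01] 9.0
mat 0.74 [260.  72. 369. 315.] [0.3397 0.2673 0.003 ]
cold_chisel 0.94 [296.  80. 329. 302.] [0.3433 0.2653 0.012 ]
```

View pics/w4.png

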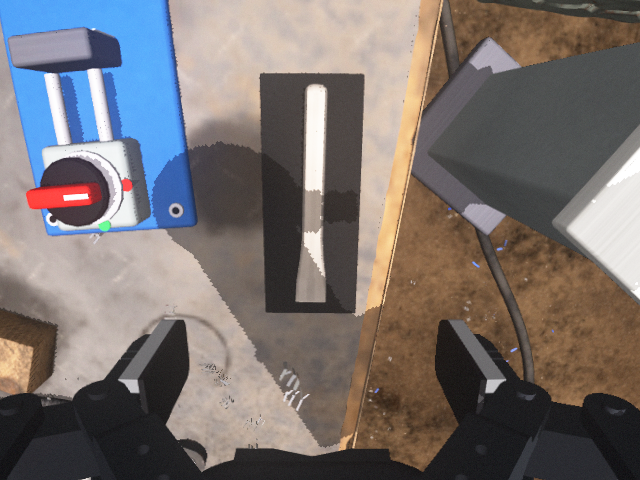

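The chisel lies centred on the mat, at u 296–329, v 80–302 against the mat's 260–369, 72–315. Next I move over the rack.

Request:
servo_tool(rows=[0.07,-0.12,0.03,0,0,0.05,1,0.14,-0.25,0.06,0,0,0.1,1,0.22,-0.38,0.1,0,0,0.15,1,0.29,-0.5,0.1,0,0,0.2,1,0.35,-0.62,0.1,0,0,0.25,1])

```text
time: 9.72
tcp_pos: [0.4647, 0.0482, 0.2148]
eef_rot: [3.141, 0.001, -0.158]
wrist_force: [1.4, -0.2, -0.8]
width: 0.0852
finger_force: 0.0
```

Request:
servo_tool(rows=[0,0,0,0,0,0,1,0,0,0,0,0,0,1])

```text
time: 9.98
tcp_pos: [0.464, 0.0497, 0.2148]
eef_rot: [3.141, 0.002, -0.165]
wrist_force: [-0.1, 1.0, -0.7]
width: 0.0855
finger_force: 0.0
```

```bash
python3 - <<'E'
from h import *
c=wrist(); save(c,"w5"); s=ctrl.sense(); print(s["tcp_pos"],s["eef_rot"],s["time"])
for q,z in (("rack",.048),("bearing_block",.042)):
    for r in ctrl.search_frame("wrist",q)[:1]:
        e=r["extent"]; print(q,round(r["score"],2),np.round(e), pix2w(c,(e[0]+e[2])/2,(e[1]+e[3])/2,z).round(4))
im=cv2.cvtColor(c["image"],cv2.COLOR_RGB2HSV); b=cv2.inRange(im,(0,0,195),(180,45,255)); n,l,st,_=cv2.connectedComponentsWithStats(b)
for i in 1+np.argsort(-st[1:,4])[:3]:
    ys,xs=np.where(l==i); box=cv2.boxPoints(cv2.minAreaRect(np.c_[xs,ys].astype(np.float32)))
    p=np.array([pix2w(c,u,v,.042)[:2] for u,v in box]); m=p.mean(0)
    print(box.round().tolist(),m.round(4),[(np.linalg.norm(p[k]-p[k-1]).round(4),np.degrees(np.arctan2(*(p[k]-p[k-1])[::-1])).round(1)) for k in (1,2)])
E
```

```text
[0.46392679 0.05024647 0.21513739] [ 3.14103725e+00  1.17555656e-03 -1.63429186e-01] 10.025
rack 0.96 [297. 124. 375. 236.] [0.4852 0.0255 0.048 ]
bearing_block 0.68 [310. 141. 365. 225.] [0.4816 0.0245 0.042 ]
[[501.0, 141.0], [566.0, 102.0], [641.0, 226.0], [576.0, 266.0]] [ 0.4479 -0.1686] [(np.float64(0.0584), np.float64(-67.1)), (np.float64(0.132), np.float64(-149.0))]
[[575.0, 43.0], [639.0, 43.0], [639.0, 203.0], [575.0, 203.0]] [ 0.493  -0.1977] [(np.float64(0.0529), np.float64(-96.7)), (np.float64(0.1287), np.float64(-178.2))]
[[311.0, 221.0], [312.0, 146.0], [364.0, 147.0], [363.0, 222.0]] [0.4804 0.025 ] [(np.float64(0.0606), np.float64(-10.4)), (np.float64(0.0412), np.float64(-100.3))]
```

View pics/w5.png

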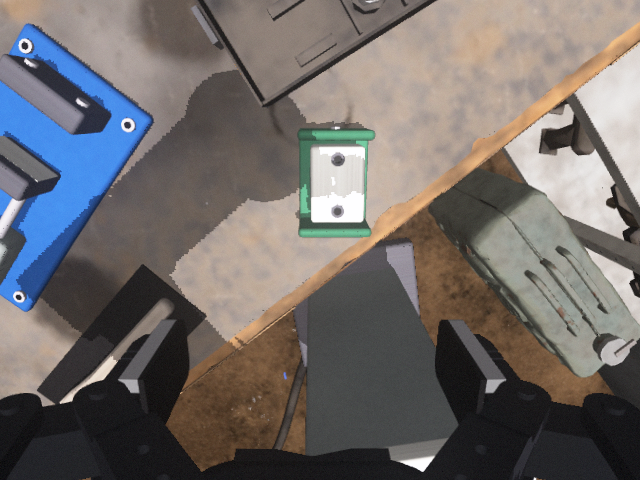

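The block's top face is at (311–364, 146–222), inside the green rack. It sits at (0.480, 0.025), yaw about −10°, which matches the tool.

Request:
servo_tool(rows=[0.041,-0.063,-0.15,0,0,0,1,0.041,-0.063,-0.3,0,0,0,1,0.041,-0.063,-0.43,0,0,0,1,0.041,-0.063,-0.53,0,0,0,1,0.041,-0.063,-0.582,0,0,0,1])

```text
time: 10.75
tcp_pos: [0.4791, 0.0252, -0.0194]
eef_rot: [3.14, 0.003, -0.161]
wrist_force: [0.6, -0.2, -0.1]
width: 0.0856
finger_force: 0.0
```

Request:
servo_tool(rows=[0,0,0,0,0,0,1,0,0,0,0,0,0,-1,0,0,0,0,0,0,-1,0,0,0,0,0,0,-1,0,0,0,0,0,0,-1])

```text
time: 11.38
tcp_pos: [0.4818, 0.0251, -0.0152]
eef_rot: [-3.14, -0.002, -0.163]
wrist_force: [-1.3, 2.9, 6.6]
width: 0.0431
finger_force: 63.1
```

Request:
servo_tool(rows=[0,0,0.1,0,0,0,-1,0,0,0.2,0,0,0.03,-1,-0.01,0.08,0.2,0,0,0.09,-1,-0.02,0.2,0.2,0,0,0.145,-1,-0.04,0.3,0.2,0,0,0.2,-1])

```text
time: 12.0
tcp_pos: [0.4641, 0.1457, 0.0627]
eef_rot: [-3.141, 0.001, 0.471]
wrist_force: [0.8, -0.5, -2.3]
width: 0.0432
finger_force: 62.5
```

Request:
servo_tool(rows=[0,0,-0.05,0,0,0.05,-1,0,0,-0.12,0,0,0.084,-1,0,0,-0.18,0,0,0.084,-1,0,0,-0.2,0,0,0.084,-1,0,0,-0.2,0,0,0.084,-1])

```text
time: 12.62
tcp_pos: [0.4646, 0.1443, -0.0169]
eef_rot: [3.141, 0.001, 0.729]
wrist_force: [0.7, -0.4, -1.3]
width: 0.0432
finger_force: 62.4
```

Request:
servo_tool(rows=[0,0,-0.006,0,0,0,-1,0,0,-0.006,0,0,0,-1])

```text
time: 12.88
tcp_pos: [0.4651, 0.1448, -0.0185]
eef_rot: [3.141, -0.001, 0.729]
wrist_force: [0.0, -0.9, -2.3]
width: 0.0434
finger_force: 62.4
```

Request:
servo_tool(rows=[0,0,-0.005,0,0,0,-1,0,0,-0.005,0,0,0,-1])

```text
time: 13.12
tcp_pos: [0.4648, 0.1446, -0.0211]
eef_rot: [3.142, -0.0, 0.729]
wrist_force: [-0.6, -1.0, -1.7]
width: 0.0433
finger_force: 62.5
```

Request:
servo_tool(rows=[0,0,-0.004,0,0,0,-1,0,0,-0.004,0,0,0,-1])

```text
time: 13.38
tcp_pos: [0.4654, 0.1447, -0.0212]
eef_rot: [3.141, -0.001, 0.73]
wrist_force: [-3.7, -1.6, 4.8]
width: 0.0433
finger_force: 63.3
```

Request:
servo_tool(rows=[0,0,0,0,0,0,1,0,0,0,0,0,0,1,0,0,0,0,0,0,1,0,0,0.15,0,0,0,1,0,0,0.3,0,0,0,1])

```text
time: 14.0
tcp_pos: [0.4643, 0.1441, 0.0982]
eef_rot: [3.141, 0.002, 0.729]
wrist_force: [1.3, 0.8, 0.6]
width: 0.0855
finger_force: 0.0
```

Request:
servo_tool(rows=[0,0,0.15,0,0,-0.055,1,0,0,0.25,0,0,-0.11,1,0,0,0.25,0,0,-0.165,1,0,0,0.25,0,0,-0.22,1,0,0,0.25,0,0,-0.275,1])

```text
time: 14.62
tcp_pos: [0.4647, 0.1446, 0.1971]
eef_rot: [3.142, 0.0, -0.14]
wrist_force: [0.7, 0.6, -0.5]
width: 0.0856
finger_force: 0.0
```

Request:
servo_tool(rows=[0,0,0,0,0,-0.055,1,0,0,0,0,0,-0.11,1,0,0,0,0,0,-0.165,1,0,0,0,0,0,-0.225,1,0,0,0,0,0,-0.225,1])

```text
time: 15.25
tcp_pos: [0.4647, 0.1445, 0.1971]
eef_rot: [3.141, -0.0, -0.84]
wrist_force: [0.5, -0.2, 1.2]
width: 0.0852
finger_force: 0.0
```

```bash
python3 - <<'E'
from h import *
c=wrist(); save(c,"w6"); s=ctrl.sense(); print(s["tcp_pos"],s["eef_rot"],s["time"])
im=cv2.cvtColor(c["image"],cv2.COLOR_RGB2HSV); b=cv2.inRange(im,(0,0,195),(180,45,255)); n,l,st,_=cv2.connectedComponentsWithStats(b)
for i in 1+np.argsort(-st[1:,4])[:4]:
    ys,xs=np.where(l==i); box=cv2.boxPoints(cv2.minAreaRect(np.c_[xs,ys].astype(np.float32)))
    p=np.array([pix2w(c,u,v,.036)[:2] for u,v in box]); m=p.mean(0)
    print(box.round().tolist(),m.round(4),[(np.linalg.norm(p[k]-p[k-1]).round(4),np.degrees(np.arctan2(*(p[k]-p[k-1])[::-1])).round(1)) for k in (1,2)])
for r in ctrl.search_frame("wrist","bearing_block")[:1]: print(r,s["wrist_force"])
E
```

```text
[0.46475032 0.14455103 0.19711794] [ 3.14134230e+00 -6.28936901e-05 -8.37603646e-01] 15.3
[[548.0, 394.0], [638.0, 313.0], [673.0, 352.0], [583.0, 433.0]] [0.1538 0.0711] [(np.float64(0.1085), np.float64(-88.2)), (np.float64(0.0621), np.float64(-179.4))]
[[275.0, 239.0], [275.0, 186.0], [353.0, 186.0], [353.0, 239.0]] [0.4632 0.1423] [(np.float64(0.0429), np.float64(-49.5)), (np.float64(0.0607), np.float64(-138.1))]
[[398.0, 17.0], [437.0, -5.0], [485.0, 80.0], [446.0, 102.0]] [ 0.4753 -0.0101] [(np.float64(0.0308), np.float64(-108.9)), (np.float64(0.0692), np.float64(166.9))]
[[375.0, 208.0], [437.0, 166.0], [457.0, 195.0], [395.0, 237.0]] [0.4091 0.0819] [(np.float64(0.0574), np.float64(-102.7)), (np.float64(0.0288), np.float64(169.7))]
{'extent': [274.8, 178.7, 353.7, 243.0], 'score': 0.82} [ 0.15601811 -0.26243255  0.09782918]
```

Request:
servo_tool(rows=[-0.003,-0.005,-0.15,0,0,0,1,-0.003,-0.005,-0.3,0,0,0,1,-0.003,-0.005,-0.43,0,0,0,1,-0.003,-0.005,-0.527,0,0,0,1,-0.003,-0.005,-0.527,0,0,0,1])

```text
time: 15.98
tcp_pos: [0.4614, 0.1411, -0.0165]
eef_rot: [3.135, 0.001, -0.839]
wrist_force: [0.1, -0.5, 0.2]
width: 0.0854
finger_force: 0.0
```

Request:
servo_tool(rows=[0,0,0,0,0,0,-1,0,0,0,0,0,0,-1,0,0,0,0,0,0,-1,0,0,0,0,0,0,-1])

```text
time: 16.48
tcp_pos: [0.4654, 0.1437, -0.0106]
eef_rot: [-3.137, -0.001, -0.84]
wrist_force: [-0.8, 1.5, 6.5]
width: 0.0606
finger_force: 67.6
```

```bash
python3 - <<'E'
from h import *
# refine clamp from top view: fence/jaw top edges seen in t3 crop (z .062)
c=ctrl.camera("top"); P=lambda x,y,z: pix2w(c,130+x/2.35,140+y/2.35,z)[:2]
im=cv2.cvtColor(c["image"],cv2.COLOR_RGB2HSV); b=cv2.inRange(im,(100,120,110),(118,255,255)); n,l,st,_=cv2.connectedComponentsWithStats(b)
i=1+st[1:,4].argmax(); ys,xs=np.where(l==i)
w=np.array([pix2w(c,u,v,.012)[:2] for u,v in zip(xs,ys)],np.float32); r=cv2.minAreaRect(w*1000); print(r)
s=ctrl.sense(); print(s["tcp_pos"],s["eef_rot"],s["width"],s["wrist_force"])
E
```

```text
((527.9934692382812, 301.04522705078125), (128.0767059326172, 233.28099060058594), 41.43143844604492)
[ 0.46539798  0.14365928 -0.01055781] [-3.13683147e+00 -1.30438957e-03 -8.40432322e-01] 0.06062717777505611 [-0.51783177  0.33810548  6.72463796]
```

Request:
servo_tool(rows=[0,0,0.12,0,0,0,-1,0,0.02,0.26,0,0,0,-1,0.02,0.14,0.335,0,0,-0.003,-1,0.05,0.28,0.335,0,0,-0.003,-1,0.081,0.4,0.335,0,0,-0.003,-1])

```text
time: 17.15
tcp_pos: [0.4962, 0.3049, 0.1217]
eef_rot: [-3.14, 0.001, -0.85]
wrist_force: [0.1, 0.1, -1.7]
width: 0.06
finger_force: 66.7
```

Request:
servo_tool(rows=[0,0.084,0,0,0,0,-1,0,0.084,0,0,0,0,-1,0,0.084,0,0,0,0,-1])

```text
time: 17.52
tcp_pos: [0.4959, 0.336, 0.1206]
eef_rot: [3.141, 0.0, -0.851]
wrist_force: [0.4, -0.2, -1.9]
width: 0.0609
finger_force: 66.6
```

```bash
python3 - <<'E'
from h import *
c=wrist(); save(c,"w7"); s=ctrl.sense(); print(s["tcp_pos"],s["eef_rot"],s["time"],s["width"])
print(w2pix(c,[.5565+.04,.268-.05,.062]))
for q in ("clamp","clamp_jaw"):
    for r in ctrl.search_frame("wrist",q)[:1]: print(q,r)
cv2.imwrite("pics/w7z.png",cv2.resize(c["image"][60:320,170:470,::-1],(690,598),interpolation=cv2.INTER_CUBIC))
E
```

```text
[0.49599528 0.33568066 0.12084481] [-3.14132886e+00  8.34551292e-05 -8.51072236e-01] 17.575 0.06066322504487372
(np.float64(314.8315588710137), np.float64(-57.27420672243463))
clamp {'extent': [202.1, 1.1, 416.8, 294.8], 'score': 0.74}
clamp_jaw {'extent': [253.8, 115.4, 360.7, 153.6], 'score': 0.79}
```

View pics/w7z.png

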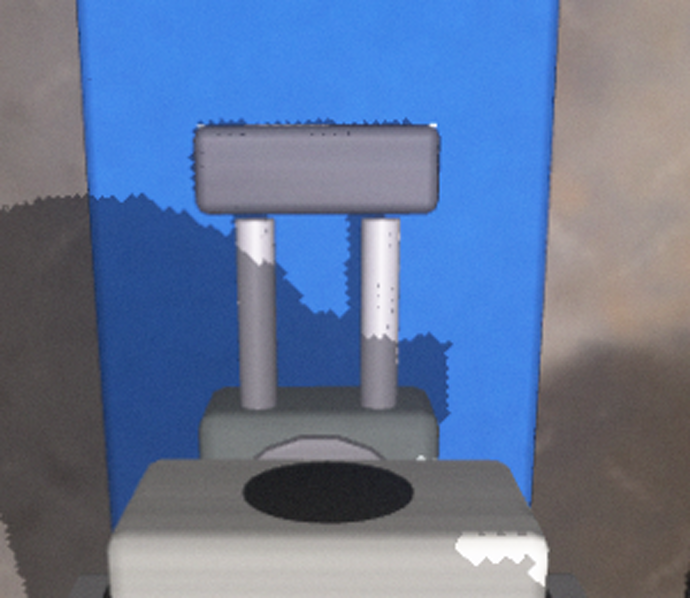

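Picture 10 shows the jaw top at full pixels u 254.8–360.4, v 114.3–152.2. The held block's bore face has its bottom edge at v≈260 (u 235–391) and its top edge at v≈290.4.

```bash
python3 - <<'E'
from h import *
c=wrist(); s=ctrl.sense(); p=np.array(s["tcp_pos"]); Rt=rot(s["eef_rot"]); print(p)
f=lambda x,y:(170+x/2.3,60+y/2.3)
T=lambda w:(Rt.T@(w-p)).round(4)
for n,x,y,z in (("jawfarL",195,126,.0625),("jawfarR",438,126,.0625),("jawnearL",197,212,.0625),("jawnearR",437,212,.0625),("jawmid",317,169,.0625),
  ("plateL1",78,3,.012),("plateL2",110,515,.012),("plateR1",557,3,.012),("plateR2",530,495,.012),("platemid",(94+543.5)/2,255,.012),
  ("blktopL",110,532,.1674),("blktopR",546,532,.1674),("blkbotL",152,460,.1314),("blkbotR",508,460,.1314)):
    w=pix2w(c,*f(x,y),z); print(n,w.round(4),T(w))
E
```

```text
[0.49611936 0.33551738 0.1209572 ]
jawfarL [0.5673 0.2977 0.0625] [ 0.0754 -0.0286  0.0585]
jawfarR [0.5264 0.2618 0.0625] [0.0754 0.0259 0.0584]
jawnearL [0.5549 0.3121 0.0625] [ 0.0564 -0.0288  0.0585]
jawnearR [0.5136 0.2759 0.0625] [0.0564 0.0262 0.0584]
jawmid [0.5405 0.2868 0.0625] [ 0.0659 -0.0013  0.0585]
plateL1 [0.6162 0.2976 0.012 ] [ 0.1076 -0.0653  0.109 ]
plateL2 [0.5198 0.4077 0.012 ] [-0.0387 -0.0653  0.109 ]
plateR1 [0.5201 0.2136 0.012 ] [0.1076 0.0623 0.1089]
plateR2 [0.4277 0.3183 0.012 ] [-0.0321  0.0629  0.1089]
platemid [0.5236 0.3061 0.012 ] [ 0.0403 -0.0012  0.109 ]
blktopL [0.5322 0.3381 0.1674] [ 0.0218 -0.0289 -0.0464]
blktopR [0.4873 0.2988 0.1674] [ 0.0218  0.0308 -0.0465]
blkbotL [0.5313 0.3398 0.1314] [ 0.0199 -0.0293 -0.0104]
blkbotR [0.4851 0.2994 0.1314] [ 0.0199  0.0321 -0.0105]
```

Request:
servo_tool(rows=[0.09,-0.095,0,0,0,0,-1,0.174,-0.19,0,0,0,0,-1,0.174,-0.19,-0.08,0,0,0,-1,0.174,-0.19,-0.137,0,0,0,-1,0.174,-0.19,-0.137,0,0,0,-1])

```text
time: 18.35
tcp_pos: [0.5645, 0.2588, 0.0636]
eef_rot: [3.138, 0.0, -0.852]
wrist_force: [-0.1, -0.4, -1.6]
width: 0.0605
finger_force: 66.5
```

```bash
python3 - <<'E'
from h import *
c=wrist(); save(c,"w8"); s=ctrl.sense(); p=np.array(s["tcp_pos"]); Rt=rot(s["eef_rot"]); print(p,s["eef_rot"],s["time"])
for n,q in (("fence near pred",[.0259,0,p[2]-.062]),("fence far pred",[.0459,0,p[2]-.062]),("blk bottom",[.0205,0,-.0105]),("blk top",[.0215,0,-.0465])):
    print(n,np.round(w2pix(c,p+Rt@np.array(q)),1))
im=c["image"].astype(int)
for u in (275,345):
    print(u,[(v,*im[v,u-1:u+2].mean(0).astype(int)) for v in range(190,310,2)])
E
```

```text
[0.56546162 0.25942754 0.06565801] [ 3.14058121e+00 -3.99607881e-04 -8.51273685e-01] 18.4
fence near pred [307.3 236.8]
fence far pred [307.1 189.3]
blk bottom [307.1 260. ]
blk top [306.4 294.7]
275 [(190, np.int64(41), np.int64(42), np.int64(52)), (192, np.int64(39), np.int64(40), np.int64(51)), (194, np.int64(49), np.int64(49), np.int64(60)), (196, np.int64(61), np.int64(60), np.int64(70)), (198, np.int64(65), np.int64(63), np.int64(74)), (200, np.int64(65), np.int64(66), np.int64(75)), (202, np.int64(71), np.int64(70), np.int64(80)), (204, np.int64(71), np.int64(70), np.int64(80)), (206, np.int64(70), np.int64(68), np.int64(78)), (208, np.int64(70), np.int64(68), np.int64(78)), (210, np.int64(68), np.int64(67), np.int64(76)), (212, np.int64(68), np.int64(66), np.int64(76)), (214, np.int64(65), np.int64(62), np.int64(71)), (216, np.int64(66), np.int64(65), np.int64(74)), (218, np.int64(67), np.int64(65), np.int64(73)), (220, np.int64(66), np.int64(65), np.int64(73)), (222, np.int64(66), np.int64(64), np.int64(74)), (224, np.int64(68), np.int64(67), np.int64(75)), (226, np.int64(64
[... 4446 characters left out ...]
nt64(94), np.int64(95)), (284, np.int64(104), np.int64(103), np.int64(101)), (286, np.int64(107), np.int64(105), np.int64(105)), (288, np.int64(107), np.int64(105), np.int64(106)), (290, np.int64(107), np.int64(106), np.int64(105)), (292, np.int64(128), np.int64(126), np.int64(124)), (294, np.int64(156), np.int64(153), np.int64(148)), (296, np.int64(172), np.int64(169), np.int64(165)), (298, np.int64(176), np.int64(172), np.int64(169)), (300, np.int64(182), np.int64(177), np.int64(174)), (302, np.int64(189), np.int64(185), np.int64(181)), (304, np.int64(192), np.int64(188), np.int64(185)), (306, np.int64(189), np.int64(187), np.int64(182)), (308, np.int64(185), np.int64(182), np.int64(178))]
```

The fence edge (v≈239) and block lower edge (v≈259.5) leave about a 4 mm gap, and both columns agree. The block is centred and square, so I lower it.

Request:
servo_tool(rows=[0,0,-0.03,0,0,0,-1,0,0,-0.06,0,0,0,-1,0,0,-0.1,0,0,0,-1,0,0,-0.14,0,0,0,-1,0,0,-0.14,0,0,0,-1])

```text
time: 19.02
tcp_pos: [0.5644, 0.2594, 0.0071]
eef_rot: [3.138, 0.0, -0.851]
wrist_force: [-0.4, 0.0, -1.9]
width: 0.0604
finger_force: 66.6
```

Request:
servo_tool(rows=[0,0,-0.008,0,0,0,-1,0,0,-0.014,0,0,0,-1,0,0,-0.014,0,0,0,-1])

```text
time: 19.4
tcp_pos: [0.5656, 0.2602, 0.0042]
eef_rot: [-3.141, 0.0, -0.851]
wrist_force: [0.1, -0.4, -1.7]
width: 0.0605
finger_force: 66.6
```

Request:
servo_tool(rows=[0,0,-0.005,0,0,0,-1,0,0,-0.005,0,0,0,-1])

```text
time: 19.65
tcp_pos: [0.5655, 0.2601, 0.0019]
eef_rot: [3.141, 0.0, -0.851]
wrist_force: [0.4, 1.0, -2.6]
width: 0.0606
finger_force: 66.6
```

Request:
servo_tool(rows=[0,0,-0.004,0,0,0,-1,0,0,-0.004,0,0,0,-1])

```text
time: 19.9
tcp_pos: [0.5659, 0.2603, 0.0015]
eef_rot: [-3.141, -0.001, -0.851]
wrist_force: [-2.7, -1.7, 5.1]
width: 0.0607
finger_force: 67.4
```

Request:
servo_tool(rows=[0,0,0,0,0,0,1,0,0,0,0,0,0,1,0,0,0,0,0,0,1,0,0,0.05,0,0,0,1,0,0,0.15,0,0,0,1])

```text
time: 20.52
tcp_pos: [0.5648, 0.2595, 0.0605]
eef_rot: [3.138, -0.0, -0.851]
wrist_force: [0.3, -0.1, 0.7]
width: 0.0854
finger_force: 0.0
```

Request:
servo_tool(rows=[0,0,0.15,0,0,0.02,1,-0.02,0.02,0.3,0,0,0.08,1,-0.1,0.1,0.35,0,0,0.13,1,-0.17,0.19,0.35,0,0,0.19,1,-0.215,0.245,0.35,0,0,0.245,1])

```text
time: 21.15
tcp_pos: [0.4786, 0.3596, 0.2027]
eef_rot: [-3.139, -0.002, -0.074]
wrist_force: [0.8, -0.2, 0.6]
width: 0.0855
finger_force: 0.0
```

Request:
servo_tool(rows=[0,0,0,0,0,0.055,1,0,0,0,0,0,0.11,1,0,0,0,0,0,0.165,1,0,0,0,0,0,0.22,1,0,0,0,0,0,0.256,1])

```text
time: 21.78
tcp_pos: [0.4797, 0.3581, 0.2023]
eef_rot: [3.141, -0.002, 0.728]
wrist_force: [-0.2, 0.5, -0.0]
width: 0.0858
finger_force: 0.0
```

```bash
python3 - <<'E'
from h import *
c=wrist(); save(c,"w9"); s=ctrl.sense(); p=np.array(s["tcp_pos"]); Rt=rot(s["eef_rot"]); print(p,s["eef_rot"],s["time"],s["wrist_force"])
im=cv2.cvtColor(c["image"],cv2.COLOR_RGB2HSV); b=cv2.inRange(im,(0,150,110),(8,255,255))|cv2.inRange(im,(172,150,110),(180,255,255))|cv2.inRange(im,(0,0,215),(180,40,255))
n,l,st,_=cv2.connectedComponentsWithStats(b)
for i in 1+np.argsort(-st[1:,4])[:4]:
    ys,xs=np.where(l==i); w=np.array([(Rt.T@(pix2w(c,u,v,.086)-p))[:2] for u,v in zip(xs,ys)],np.float32)
    print(st[i],cv2.minAreaRect(w*1000), w.mean(0))
for r in ctrl.search_frame("wrist","knob_grip")[:1]: print(r)
for r in ctrl.search_frame("wrist","bearing_block")[:1]: print(r)
E
```

```text
[0.47975128 0.35814296 0.20223369] [ 3.14145801e+00 -1.92752612e-03  7.31273565e-01] 21.825 [-0.17920988  0.47423535 -0.89607429]
[ 447  178   61   76 3732] ((6.8031005859375, 114.48854064941406), (53.44497299194336, 37.74474334716797), 0.665051281452179) [0.00732162 0.11431972]
[ 226  362  145   26 1585] ((-120.89779663085938, -10.86236572265625), (13.086347579956055, 112.98687744140625), 7.270081043243408) [-0.12044487 -0.01166529]
[ 301  195   19   63 1122] ((-0.17156600952148438, -0.9151439666748047), (44.23178482055664, 12.656244277954102), 0.21168087422847748) [ 0.00037242 -0.00092656]
[483   0  65  16 743] ((139.94329833984375, 126.76636505126953), (40.91701126098633, 8.780033111572266), 88.01775360107422) [0.1408026  0.12709063]
{'extent': [273.6, 187.8, 340.5, 260.1], 'score': 0.93}
{'extent': [440.7, 168.2, 507.2, 257.9], 'score': 0.57}
```

The bar is centred under the tool to within 1 mm and aligned to 0.2°. I descend and grip it.

Request:
servo_tool(rows=[0,0.002,-0.13,0,0,0,1,0,0.002,-0.26,0,0,0,1,0,0.002,-0.34,0,0,0,1,0,0.002,-0.385,0,0,0,1,0,0.002,-0.385,0,0,0,1])

```text
time: 22.55
tcp_pos: [0.4794, 0.3587, 0.0461]
eef_rot: [3.141, 0.001, 0.722]
wrist_force: [0.2, 0.1, 1.2]
width: 0.0853
finger_force: 0.0
```

Request:
servo_tool(rows=[0,0,0,0,0,0,-1,0,0,0,0,0,0,-1,0,0,0,0,0,0,-1,0,0,0,0,0,0,-1,0,0,0,0,0,0,-1])

```text
time: 23.18
tcp_pos: [0.4795, 0.3594, 0.0471]
eef_rot: [-3.141, -0.001, 0.723]
wrist_force: [-3.5, -0.1, 3.5]
width: 0.0114
finger_force: 61.3
```

Gripped. I press down in steps.

Request:
servo_tool(rows=[0,0,-0.01,0,0,0,-1,0,0,-0.018,0,0,0,-1,0,0,-0.022,0,0,0,-1,0,0,-0.022,0,0,0,-1])

```text
time: 23.68
tcp_pos: [0.4796, 0.3594, 0.0391]
eef_rot: [3.142, -0.001, 0.724]
wrist_force: [-4.7, -0.5, 8.2]
width: 0.0116
finger_force: 62.0
```

Request:
servo_tool(rows=[0,0,-0.005,0,0,0,-1,0,0,-0.005,0,0,0,-1])

```text
time: 23.92
tcp_pos: [0.4796, 0.3594, 0.038]
eef_rot: [3.141, -0.001, 0.724]
wrist_force: [-8.5, -1.6, 12.2]
width: 0.0111
finger_force: 62.4
```

Request:
servo_tool(rows=[0,0,0,0,0,-0.03,-1,0,0,0,0,0,-0.07,-1,0,0,0,0,0,-0.11,-1,0,0,0,0,0,-0.15,-1])

```text
time: 24.42
tcp_pos: [0.4798, 0.359, 0.038]
eef_rot: [3.141, -0.001, 0.248]
wrist_force: [-7.2, -1.7, 12.7]
width: 0.011
finger_force: 62.5
```

```bash
python3 - <<'E'
from h import *
s=ctrl.sense(); print(s["wrist_torque"],s["wrist_force"],s["eef_rot"])
c=ctrl.camera("top"); im=cv2.cvtColor(c["image"],cv2.COLOR_RGB2HSV)
E
```

```text
[-0.95603657  2.37447527  0.04045951] [-7.21975858 -1.70659882 12.68788937] [ 3.14143669e+00 -1.32001790e-03  2.48308978e-01]
```

Little torque, so the knob turns freely. I continue to the stop.

Request:
servo_tool(rows=[0,0,0,0,0,-0.05,-1,0,0,0,0,0,-0.1,-1,0,0,0,0,0,-0.15,-1,0,0,0,0,0,-0.2,-1,0,0,0,0,0,-0.25,-1])

```text
time: 25.1
tcp_pos: [0.4796, 0.3584, 0.038]
eef_rot: [3.141, -0.001, -0.538]
wrist_force: [-8.4, -5.2, 13.0]
width: 0.0114
finger_force: 62.6
```

Request:
servo_tool(rows=[0,0,0,0,0,-0.03,-1,0,0,0,0,0,-0.055,-1,0,0,0,0,0,-0.055,-1])

```text
time: 25.48
tcp_pos: [0.4796, 0.3583, 0.038]
eef_rot: [3.141, -0.001, -0.706]
wrist_force: [-8.5, -4.9, 13.6]
width: 0.0109
finger_force: 62.8
```

```bash
python3 - <<'E'
from h import *
s=ctrl.sense(); print(s["wrist_torque"],s["wrist_force"],s["eef_rot"])
E
```

```text
[-1.75982547  2.77246721  0.42632382] [-8.45656772 -4.92757621 13.5716747 ] [ 3.14090900e+00 -1.43049426e-03 -7.05932438e-01]
```

Request:
servo_tool(rows=[0,0,0.01,0,0,0,-1,0,0,0.02,0,0,0,-1,0,0,0.027,0,0,0,-1,0,0,0.027,0,0,0,-1])

```text
time: 25.98
tcp_pos: [0.4794, 0.3583, 0.0465]
eef_rot: [3.14, -0.001, -0.706]
wrist_force: [-3.1, -3.5, 3.4]
width: 0.0112
finger_force: 61.6
```

Request:
servo_tool(rows=[0,0,0,0,0,0,1,0,0,0,0,0,0,1,0,0,0,0,0,0,1,0,0,0.15,0,0,0,1,0,0,0.3,0,0,0,1])

```text
time: 26.6
tcp_pos: [0.4794, 0.3587, 0.1673]
eef_rot: [3.14, -0.0, -0.706]
wrist_force: [1.0, 0.9, 0.2]
width: 0.0857
finger_force: 0.0
```

Request:
servo_tool(rows=[-0.05,0.05,0.1,0,0,0,1,-0.1,0.1,0.15,0,0,0,1,-0.1,0.1,0.15,0,0,0,1])

```text
time: 26.98
tcp_pos: [0.4391, 0.4007, 0.2284]
eef_rot: [-3.138, 0.001, -0.704]
wrist_force: [0.7, 0.1, -0.9]
width: 0.0854
finger_force: 0.0
```

```bash
python3 - <<'E'
from h import *
c=wrist(); save(c,"w10"); s=ctrl.sense(); p=np.array(s["tcp_pos"]); print(p,s["eef_rot"],s["time"],s["wrist_force"])
im=cv2.cvtColor(c["image"],cv2.COLOR_RGB2HSV); red=cv2.inRange(im,(0,150,110),(8,255,255))|cv2.inRange(im,(172,150,110),(180,255,255))|cv2.inRange(im,(0,0,215),(180,40,255))
th=np.radians(41.43); Rz=np.array([[np.cos(th),np.sin(th)],[-np.sin(th),np.cos(th)]]); O=np.array([.4796,.3585])
n,l,st,_=cv2.connectedComponentsWithStats(red)
for z in (.086,.048):
  for i in 1+np.argsort(-st[1:,4])[:8]:
    ys,xs=np.where(l==i); w=np.array([Rz@(pix2w(c,u,v,z)[:2]-O) for u,v in zip(xs,ys)],np.float32)
    r=cv2.minAreaRect(w*1000)
    if abs(r[0][0])<30 and abs(r[0][1])<180: print(z,st[i],r)
for q,z in (("clamp_jaw",.0625),("bearing_block",.048),("knob_grip",.077)):
    for r in ctrl.search_frame("wrist",q)[:1]:
        e=r["extent"]; print(q,r,Rz@(pix2w(c,(e[0]+e[2])/2,(e[1]+e[3])/2,z)[:2]-O))
E
```

```text
[0.4392488  0.39978543 0.22677101] [-3.14043086e+00  4.36808048e-04 -7.04941955e-01] 27.025 [-0.27917088 -0.16860454 -0.10056864]
0.086 [ 283   95   80   83 2753] ((-1.9840717315673828, -1.8458213806152344), (54.801944732666016, 52.19503402709961), 0.0506623350083828)
0.086 [304  14  19  75 703] ((13.511484146118164, -57.51325225830078), (48.1795654296875, 6.539843559265137), 89.825439453125)
0.086 [343  21  21  74 700] ((-14.531542778015137, -57.40568161010742), (6.799804210662842, 47.817604064941406), 0.019975828006863594)
0.048 [ 283   95   80   83 2753] ((-3.0858211517333984, -0.17495346069335938), (61.454246520996094, 58.53089904785156), 0.05066322162747383)
0.048 [304  14  19  75 703] ((14.290714263916016, -62.59974670410156), (54.027992248535156, 7.3337016105651855), 89.82545471191406)
0.048 [343  21  21  74 700] ((-17.15640640258789, -62.4791259765625), (7.625221252441406, 53.622100830078125), 0.019978294149041176)
clamp_jaw {'extent': [304.0, 3.0, 380.7, 28.6], 'score': 0.62} [-0.00375487 -0.08780416]
knob_grip {'extent': [287.7, 103.8, 352.9, 173.3], 'score': 0.6} [-0.00056558 -0.00031558]
```

Request:
servo_tool(rows=[0.1,-0.1,0.05,0,0,0,1,0.16,-0.16,0.05,0,0,0,1,0.16,-0.16,0.05,0,0,0,1])

```text
time: 27.55
tcp_pos: [0.5051, 0.3327, 0.2454]
eef_rot: [3.14, -0.0, -0.71]
wrist_force: [-0.0, 0.6, -0.4]
width: 0.0853
finger_force: 0.0
```

```bash
python3 - <<'E'
from h import *
c=wrist(); save(c,"w11"); s=ctrl.sense(); print(s["tcp_pos"],s["time"])
im=cv2.cvtColor(c["image"],cv2.COLOR_RGB2HSV)
th=np.radians(41.43); Rz=np.array([[np.cos(th),np.sin(th)],[-np.sin(th),np.cos(th)]]); O=np.array([.4796,.3585])
def comp(m,z,lo):
    n,l,st,_=cv2.connectedComponentsWithStats(m)
    for i in range(1,n):
        if st[i,4]<lo: continue
        ys,xs=np.where(l==i); w=np.array([Rz@(pix2w(c,u,v,z)[:2]-O) for u,v in zip(xs,ys)],np.float32); r=cv2.minAreaRect(w*1000)
        if abs(r[0][0])<40 and -190<r[0][1]<40: print(z,st[i],np.round(r[0],1),np.round(r[1],1),round(r[2],1))
red=cv2.inRange(im,(0,150,90),(8,255,255))|cv2.inRange(im,(172,150,90),(180,255,255)); comp(red,.086,60)
print("block"); comp(cv2.inRange(im,(0,0,140),(180,40,255)),.048,500)
for q,z in (("clamp_jaw",.0625),("bearing_block",.048),("knob_grip",.077)):
    for r in ctrl.search_frame("wrist",q)[:1]:
        e=r["extent"]; print(q,r,Rz@(pix2w(c,(e[0]+e[2])/2,(e[1]+e[3])/2,z)[:2]-O))
t=ctrl.camera("top")
for q in("cold_chisel","mat"):
    for r in ctrl.search_frame("top",q)[:1]: print(q,r)
E
```

```text
[0.50425097 0.33358717 0.24520422] 27.6
0.086 [297 228  23  55 766] [-1.  -1.8] [13.2 46.2] 18.2
block
0.048 [ 291   26   94   37 2156] [  -2.  -168.7] [19.6 73.8] 89.3
0.048 [ 291   57   81   88 5588] [  -1.1 -123.9] [62.9 61.5] 89.9
0.048 [293 139  17  63 555] [ 14.5 -64.4] [ 8.9 53.5] 0.2
0.048 [327 144  20  63 582] [-16.5 -64.3] [54.1  9.1] 89.9
0.048 [ 275  210  119  103 4706] [-28.9  14.7] [111.1  97.3] 5.3
clamp_jaw {'extent': [286.9, 114.5, 360.8, 145.4], 'score': 0.86} [-5.29293842e-05 -1.00928847e-01]
bearing_block {'extent': [289.6, 54.5, 373.4, 126.2], 'score': 0.69} [-0.00218378 -0.1326568 ]
knob_grip {'extent': [279.0, 224.2, 334.6, 280.7], 'score': 0.94} [ 0.00017897 -0.0015286 ]
cold_chisel {'extent': [270.3, 294.1, 344.7, 349.4], 'score': 0.66}
mat {'extent': [258.0, 280.1, 355.1, 369.0], 'score': 0.57}
```

The knob bar has turned about 1.25 rad and is up. The jaw has moved about 7 mm against the block, and the chisel is on the mat. I'm handing the job in.

```bash
python3 -c "
from bench import ctrl
print(ctrl.finish_job())"
```

```text
the job is handed in; nothing more can be done
None
```

I handed the job in at about 28 s: the chisel lies on the mat and the block is clamped in the bed with the knob locked at about 1.25 rad and up; the hand-in gave no verdict, and I had no reading of the jaw's force on the block.

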